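# Sort the hollow display dummy from the solid soap round

## Task

Two soap rounds that look the same, cream with lilac bands, stand in the middle of the worktop: one is solid soap, the other a hollow display dummy. Feel by lifting which is which, then stand the heavy solid one upright in the wooden crate and the light hollow one upright in the pink basket, and let go of both.

Things in the scene. Friction and masses are not known exactly. Their poses are not given: they have to be found in the camera images.
- round_a_mid (a point): One upright soap round, a cylinder 60 mm across and 72 mm tall, cream with lilac bands and a lilac ring on its top, standing on the worktop near the middle; this point is its centre, 36 mm above its foot, z along its axis. A solid round weighs 250 to 320 g, a hollow display dummy 60 to 80 g; one of the two rounds is solid and the other hollow, at random, and nothing but the weight tells them apart. Its wall is hard and does not give when gripped.
- round_b_mid (a point): The other upright soap round, a cylinder 60 mm across and 72 mm tall, cream with lilac bands and a lilac ring on its top, standing on the worktop near the middle; this point is its centre, 36 mm above its foot, z along its axis. A solid round weighs 250 to 320 g, a hollow display dummy 60 to 80 g; one of the two rounds is solid and the other hollow, at random, and nothing but the weight tells them apart. Its wall is hard and does not give when gripped.
- crate: Open square crate of light wood, for solid soap, fixed to the worktop, 170 x 170 mm outside and 55 mm tall, walls and floor 6 mm thick (158 x 158 mm clear inside), on the left or right of the rounds; origin at the centre of its underside (inner floor 6 mm above it), x and y along its sides, z up.
- basket: Open square basket of pink plastic, for hollow dummies, fixed to the worktop, 170 x 170 mm outside and 55 mm tall, walls and floor 6 mm thick (158 x 158 mm clear inside), on the left or right of the rounds; origin at the centre of its underside (inner floor 6 mm above it), x and y along its sides, z up.

How it is judged:
By the outcome, as a careful person would: the job done as asked, in the order asked, and still so for the second after the job is handed in, with the robot touching nothing.
It also fails if it takes over 48 s, if anything falls off the work surface, if the arm or the gripper's body presses on something with over 40 N, if the wrist force passes 120 N, or if a joint passes its speed limit or range.

## Robot

A 6-joint arm with a two-finger parallel gripper is mounted at the origin on the work surface. World frame = base frame: x ahead of the robot, y to its left, z up, the work surface at z = 0. Lengths are in m, angles in rad, forces in N, time in s.
With the tool pointing down it reaches from about 0.35 to 0.95 m from the base axis. Payload 17.4 kg.
Tool frame: the origin (TCP) lies at the very end of the fingers, on their centre line; the grasp point (between the pads) lies 19 mm behind it; z points along the fingers, y is the direction in which the jaws open and shut (so a half turn about z gives the same grasp; the last joint's range is limited). The gripper opens to 93 mm and grips with 3 to 60 N. Pads are 15 mm wide; open, the fingers measure 128 mm over their backs; the gripper's body (75 mm by 188 mm) begins 65 mm behind the grasp point.
Start: joints at [1.27, 0.116, 1.442, -0, 1.584, -0.038], TCP at [0.175, 0.652, 0.219] pointing down, gripper open.
Joint ranges: [-2.83, 2.83], [-0.83, 2.19], [0.07, 2.5], [-1.14, 4.28], [0.01, 3], [-2.97, 2.97]. Speed limits (rad/s): [1.89, 1.89, 2.22, 3.14, 3.14, 3.14].

## Interface

Orientations are given as a unit quaternion [w, x, y, z].
In Python, from cell import manip, hand, planner, status, vision, order, nets gives the robot as it stands. Calls block until the motion is done:
- manip.reach(position, orientation): joint-space move of the TCP to a pose.
- manip.line_to(position, speed=0.15, frame=None, max_force=None): straight line of the TCP; frame=None keeps the orientation; speed is the mean speed in m/s. With max_force (N) it stops when the force on the tool has changed by that much, and returns True; else False.
- manip.movej(angles): joint-space move.
- hand.open_jaws() and hand.gripper_close(f_grip=None): open the fingers fully, or close them until they stop; f_grip is the grip in N (None keeps the last).
- manip.dwell(seconds).
- planner.ik(position, orientation): joint angles nearest the present ones, or None.
- status.sense(): the state.
- vision.snapshot(name): name is "scene" or "top" or "wrist"; returns a dict with "image" (480x640x3 uint8, red, green, blue), "intrinsics" (3x3 intrinsics, pixels), "dist_coeffs" ([k1, k2, p1, p2, k3] as OpenCV has them; the pictures are not rectified), "origin" and "rotation" of the camera in the world. Camera axes: x right, y up, looking along -z (the intrinsics and any distortion apply to the point x, -y, -z); pixel columns grow to the right and rows downward; lengths in m; the calibration is good to about 2 mm. A picture is of the moment at which its call begins. There is no depth.
A pose or a line that the arm cannot do raises manip.Unreachable and nothing moves.
- order.job_done(): hands the job in, once; it reports no verdict.
Trained networks look in the newest picture that a camera, given by its name, has taken for a name from the list of things; names that differ only in an ending like _2 or _b are one class to them, and where a whole thing is asked for, a point or a joint stands for the part that bears it (a point fixed in the world has none). Each returns a list of dicts, best first, with "conf" (0 to 1); they miss things now and then, are a little off and sometimes report something else, mostly with a low value. They report only what shows in the picture. A call takes as long as a camera call.
- nets.boxes_of(camera, target): "centre" ([x, y, z] in m, in world coordinates, good to about 4 mm: the middle of the surface that is visible of it).
- nets.regions_of(camera, target): "region" (480x640 bool, what is visible of it).
- nets.landmark_of(camera, target): "centre" ([x, y, z] in m, in world coordinates, good to about 4 mm: a listed point, or the origin of a listed thing).
The state is a dict: "time": time; "joint_pos": joint angles; "qvel": joint speeds; "tau": joint torques, N m; "tool_pos": TCP position; "eef_rot": TCP orientation; "wrist_force": force on the tool from outside, world axes, zero at the start; "ft_torque": the same for the moment, N m; "opening": opening from 0.0 (shut) to 1.0 (fully open).
Only numpy, scipy, OpenCV 4.12 (cv2) and the standard library are available. Lean on these libraries where they do the work, as an engineer would, in place of code of your own. Each camera call takes 0.05 s, during which the arm holds its last target.

## Working session

There is one attempt and no reset: what is moved stays moved. The work goes in short steps, each a Python script; the robot and the scene stay as the last script left them, time stands still between calls to the robot, and variables do not carry over. Pictures are saved under pics/ and viewed, and the job is handed in when it is done.

```bash
ls; mkdir -p pics; python3 - <<'E'
from cell import manip, hand, planner, status, vision, order, nets
import cv2
s=status.sense(); print(s['time'],s['tool_pos'],s['eef_rot'],s['wrist_force'],s['opening'])
for c in ["scene","top"]:
    d=vision.snapshot(c); cv2.imwrite(f"pics/{c}0.png",d["image"][:,:,::-1]); print(c,d['origin'])
    for t in ["round_a_mid","crate","basket"]:
        for r in nets.landmark_of(c,t): print(c,t,r)
E
```

```text
pics
0.0 [0.17530867 0.65162117 0.2179031 ] [-1.00610822e-04  1.31018638e-01  9.91379736e-01 -5.69870663e-04] [ 0.18395235 -0.38173509  0.604224  ] 0.9994139616670566
scene [0.94423684 0.53523747 0.9525699 ]
scene round_a_mid {'centre': [0.5064, 0.1038, 0.0349], 'conf': 0.81}
scene crate {'centre': [0.4622, 0.3141, 0.0007], 'conf': 0.85}
scene basket {'centre': [0.4737, -0.3179, 0.0035], 'conf': 0.59}
top [ 0.4164094  -0.00218386  1.19693206]
top round_a_mid {'centre': [0.5105, 0.1037, 0.0359], 'conf': 0.73}
top crate {'centre': [0.4585, 0.3123, 0.0024], 'conf': 0.93}
top basket {'centre': [0.4713, -0.3206, 0.0021], 'conf': 0.98}
```

View pics/top0.png

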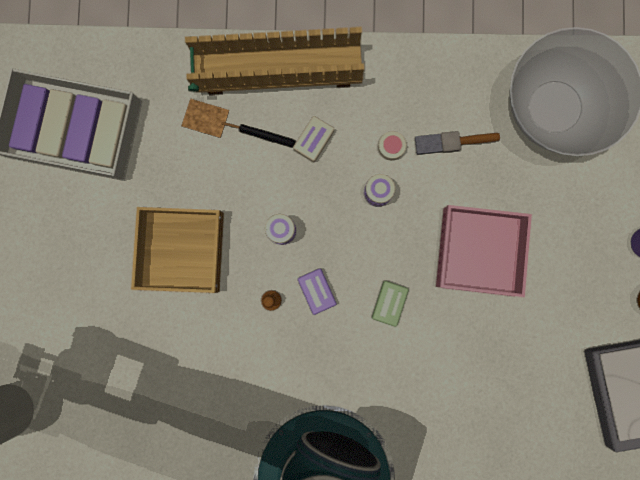

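View pics/scene0.png

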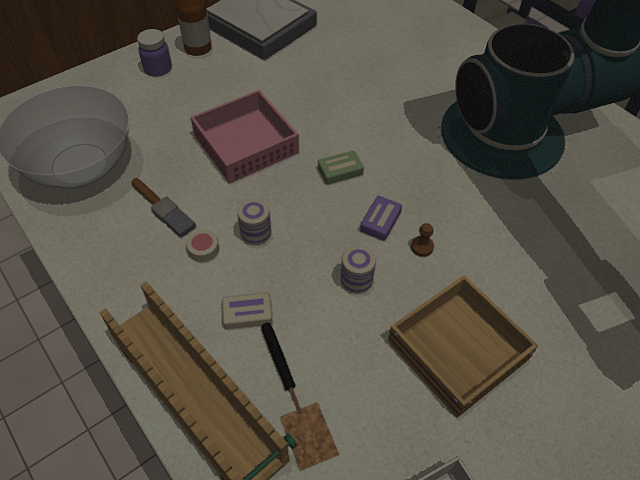

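```bash
python3 - <<'E'
from cell import manip, hand, planner, status, vision, order, nets
import numpy as np
d=vision.snapshot("top")
print(d['intrinsics'],d['dist_coeffs'],d['rotation'])
for t in ["round_a_mid","round_b_mid"]:
    for r in nets.landmark_of("top",t)+nets.boxes_of("top",t): print(t,r)
for t in ["round_b_mid","crate","basket"]:
  for r in nets.regions_of("top",t):
    ys,xs=np.nonzero(r['region']);print(t,r['conf'],xs.mean(),ys.mean(),xs.min(),xs.max(),ys.min(),ys.max())
E
```

```text
[[558.76805477   0.         323.86041829]
 [  0.         558.76805477 227.65723358]
 [  0.           0.           1.        ]] [0.02926792 0.         0.         0.         0.        ] [ 0.71520481  0.03316138 -0.02606072 -0.69764119]
round_a_mid {'centre': [0.5088, 0.1035, 0.0399], 'conf': 0.71}
round_a_mid {'centre': [0.5088, 0.1006, 0.0722], 'conf': 0.95}
round_b_mid {'centre': [0.599, -0.0993, 0.0357], 'conf': 0.61}
round_b_mid {'centre': [0.5945, -0.0954, 0.0703], 'conf': 0.67}
round_b_mid 0.96 378.7544080604534 189.68639798488664 364 395 174 206
crate 0.73 177.36441368078175 249.4614549402823 131 223 207 292
basket 0.88 483.525651356433 250.25033575073866 436 531 205 296
```

The left round's top is at about (281,229) and the right one's at (380,190). The crate centre is at (177,250) and the basket's at (484,250). The sides of both rounds are clear along world y. I'll refine the top centres by pixel, then lift and weigh.

```bash
cat > h.py <<'E'
from cell import manip, hand, planner, status, vision, order, nets
import numpy as np, cv2
from scipy.spatial.transform import Rotation as R
Q=[0,0,1,0]
def px2w(d,uv,z):
    p=cv2.undistortPoints(np.array([[uv]],float),np.array(d['intrinsics']),np.array(d['dist_coeffs']))[0,0]
    r=np.array(d['rotation']); r=R.from_quat(r[[1,2,3,0]]).as_matrix() if r.size==4 else r
    v=r@np.array([p[0],-p[1],-1.]); o=np.array(d['origin'])
    return o+v*(z-o[2])/v[2]
def F(n=20):
    a=[]
    for _ in range(n):
        manip.dwell(0.02); a.append(status.sense()['wrist_force'])
    a=np.array(a); return a.mean(0).round(3),a.std(0).round(3)
def T(): return round(status.sense()['time'],2)
E
python3 - <<'E'
from h import *
d=vision.snapshot("top")
for uv,z in [((281,229),.072),((380,189.5),.072)]: print(px2w(d,uv,z))
im=d['image']
o=np.hstack([cv2.resize(im[y-28:y+28,x-28:x+28],(392,392),interpolation=cv2.INTER_CUBIC) for x,y in((281,229),(380,190))])
cv2.imwrite("pics/rings.png",o[:,:,::-1])
m=(im[...,2].astype(int)-im[...,1]>12).astype(np.uint8)
n,l,s,c=cv2.connectedComponentsWithStats(m)
for i in range(1,n):
    if s[i,4]>40 and 250<c[i][0]<410: print(s[i],c[i])
for p in [(.508,.103,.2),(.597,-.098,.2),(.46,.313,.2),(.472,-.319,.2),(.6,-.098,.03)]: print(planner.ik(p,Q))
print(T())
E
```

```text
[0.50588647 0.09684877 0.072     ]
[ 0.59120219 -0.10162082  0.072     ]
[301 127  14  20  67] [307.41791045 136.14925373]
[308 127  18  25 145] [316.4        139.35862069]
[371 179  19  19 181] [380.0441989  187.81767956]
[364 189  24  17  60] [372.75       200.21666667]
[270 219  19  19 190] [279.05263158 227.91052632]
[298 269  39  46 805] [316.98012422 291.27329193]
[ 1.50828377e-01 -2.24468350e-01  1.79850625e+00 -4.44089210e-16
  1.56755476e+00 -1.41996795e+00]
[-2.04864972e-01 -3.03548815e-02  1.62267485e+00 -4.44089210e-16
  1.54927269e+00 -1.77566130e+00]
[ 5.51626622e-01 -1.37966682e-01  1.72356882e+00 -4.44089210e-16
  1.55599052e+00 -1.01916970e+00]
[-6.39107896e-01 -1.08241519e-01  1.69655469e+00 -4.44089210e-16
  1.55327948e+00 -2.20990422e+00]
[-2.03860194e-01  8.68209061e-02  1.78773555e+00 -4.44089210e-16
  1.26703619e+00 -1.77465652e+00]
0.85
```

View pics/rings.png

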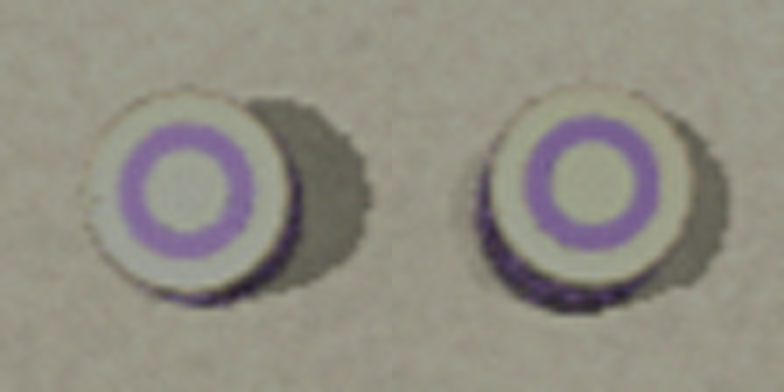

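The crop shows both ring centres clearly, at (279.3,228) and (380.2,187.8). I'll lift the left round (A) and weigh it.

```bash
python3 - <<'E'
from h import *
d=vision.snapshot("top")
a=px2w(d,(279.3,228.1),.072); b=px2w(d,(380.1,187.9),.072); print(a,b)
np.save("ab.npy",[a[:2],b[:2]])
manip.reach([a[0],a[1],.14],Q); print(T())
manip.line_to([a[0],a[1],.032],speed=.15,max_force=15)
print('pre',F(),status.sense()['tool_pos'],T())
hand.gripper_close(f_grip=20); s=status.sense(); print(s['opening'],s['wrist_force'],T())
manip.line_to([a[0],a[1],.062],speed=.15)
manip.dwell(.2); print('lift',F(),status.sense()['opening'],T())
E
```

```text
[0.50762669 0.10034319 0.072     ] [ 0.59448362 -0.10176697  0.072     ]
3.21
pre (array([ 0.138,  0.078, -0.181]), array([0.58 , 0.431, 0.399])) [0.50783458 0.10037093 0.03245853] 4.41
0.6502903327530303 [-0.57714658 -0.05525826 -0.00569605] 5.03
lift (array([-0.162,  0.071, -0.749]), array([0.312, 0.581, 0.429])) 0.6494304352077965 5.91
```

A weighs about 0.6 N (≈60 g), so it's the hollow one. I'll set it back down, then lift B to confirm before placing either.

```bash
python3 - <<'E'
from h import *
a,b=np.load("ab.npy")
manip.line_to([a[0],a[1],.0325],speed=.08,max_force=6)
hand.open_jaws(); manip.line_to([a[0],a[1],.14],speed=.2); print(T())
manip.reach([b[0],b[1],.14],Q)
manip.line_to([b[0],b[1],.032],speed=.15,max_force=15)
print('pre',F(),status.sense()['tool_pos'],T())
hand.gripper_close(f_grip=30); print(status.sense()['opening'],T())
manip.line_to([b[0],b[1],.062],speed=.15)
manip.dwell(.2); print('lift',F(),status.sense()['opening'],T())
d=vision.snapshot("top"); cv2.imwrite("pics/t1.png",d['image'][:,:,::-1])
E
```

```text
7.73
pre (array([ 0.038, -0.013,  0.027]), array([0.411, 0.465, 0.456])) [ 0.59466176 -0.1018294   0.03244487] 9.82
0.6466052525368853 10.44
lift (array([ 0.051, -0.152, -3.07 ]), array([0.685, 0.361, 0.418])) 0.64301799132182 11.32
```

View pics/t1.png

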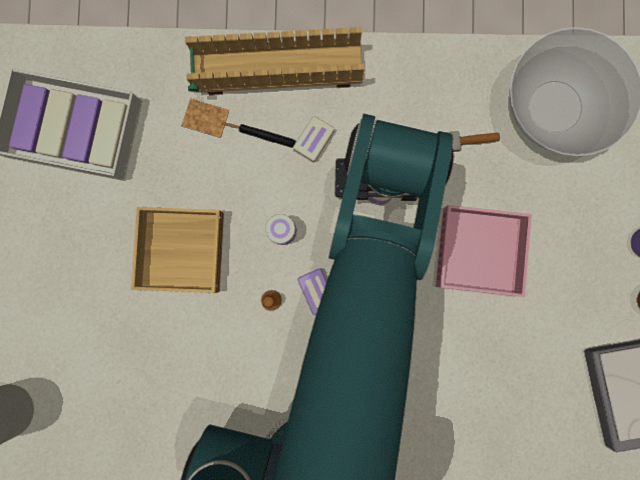

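B weighs about 3.1 N (≈315 g), so it's the solid one. A is still upright at (281,229). B goes to the crate now.

```bash
python3 - <<'E'
from h import *
a,b=np.load("ab.npy")
manip.line_to([b[0],b[1],.18],speed=.2)
c=[.460,.313]
manip.reach([c[0],c[1],.18],Q); print(T(),status.sense()['opening'])
manip.line_to([c[0],c[1],.06],speed=.15)
r=manip.line_to([c[0],c[1],.037],speed=.05,max_force=6); print(r,status.sense()['tool_pos'],T())
hand.open_jaws(); manip.dwell(.1)
manip.line_to([c[0],c[1],.18],speed=.15); print(T())
manip.reach([a[0],a[1],.16],Q)
d=vision.snapshot("scene"); cv2.imwrite("pics/s2.png",d['image'][:,:,::-1]); print(T())
print(nets.landmark_of("scene","round_a_mid"))
E
```

```text
13.72 0.6447912884921584
True [0.45990226 0.31290497 0.03735756] 15.12
17.06
17.99
[{'centre': [0.5087, 0.1006, 0.0343], 'conf': 0.86}]
```

View pics/s2.png

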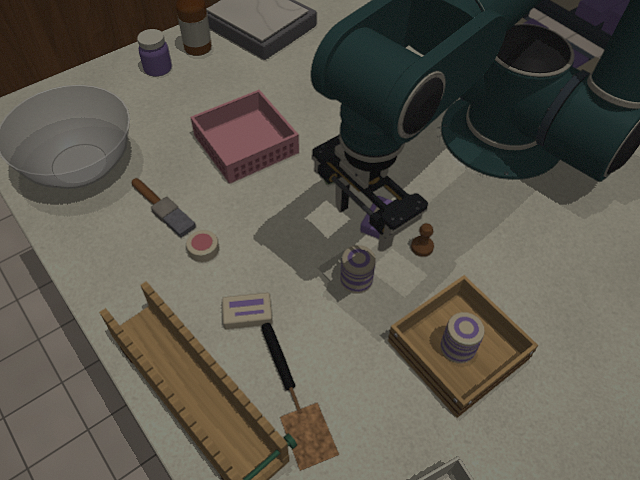

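The solid round stands upright in the crate at (463,335), and round A is upright under the gripper at (357,267). Round A goes to the basket next.

```bash
python3 - <<'E'
from h import *
a,b=np.load("ab.npy")
manip.line_to([a[0],a[1],.032],speed=.15,max_force=15)
hand.gripper_close(f_grip=20)
manip.line_to([a[0],a[1],.18],speed=.2); print(status.sense()['opening'],F(10))
c=[.472,-.319]
manip.reach([c[0],c[1],.18],Q); print(T(),status.sense()['opening'])
manip.line_to([c[0],c[1],.06],speed=.15)
r=manip.line_to([c[0],c[1],.0375],speed=.05,max_force=6); print(r,status.sense()['tool_pos'],T())
hand.open_jaws(); manip.dwell(.1)
manip.line_to([c[0],c[1],.2],speed=.15)
manip.reach([.45,-.05,.25],Q); print(T())
for n in("scene","top"):
    d=vision.snapshot(n); cv2.imwrite(f"pics/{n}3.png",d['image'][:,:,::-1])
    for r in nets.landmark_of(n,"round_a_mid"): print(n,r)
E
```

```text
0.6490202176180078 (array([-0.083,  0.154, -0.932]), array([0.33 , 0.414, 0.419]))
22.27 0.6482241297160525
True [ 0.47177336 -0.31887242  0.03738024] 23.68
26.8
scene {'centre': [0.4693, -0.3173, 0.0398], 'conf': 0.76}
top {'centre': [0.4726, -0.3183, 0.0428], 'conf': 0.78}
```

View pics/scene3.png

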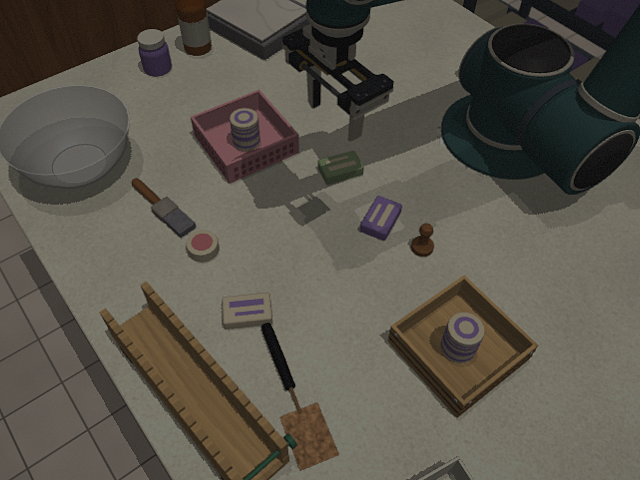

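View pics/top3.png

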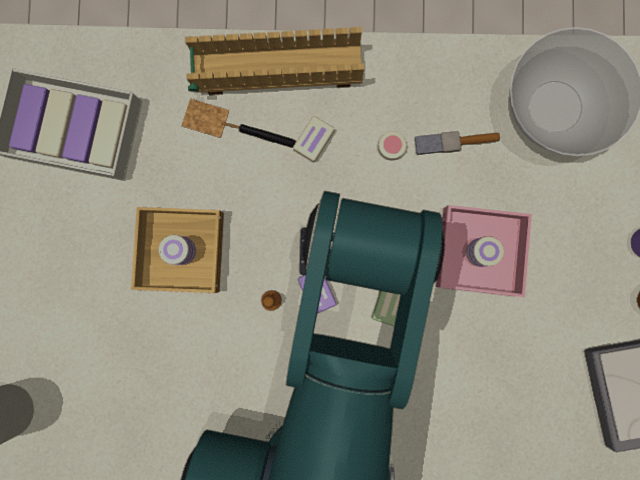

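Both rounds stand upright and centred, in the crate at (174,249) and the basket at (487,251) in the top view. The robot is clear, so I'm handing in.

```bash
python3 - <<'E'
from h import *
order.job_done(); print(T())
E
```

```text
the job is handed in; nothing more can be done
the job is handed in; nothing more can be done
```

The job is done and handed in at about 27 s: the solid round stands in the wooden crate and the hollow one in the pink basket.

- **Weighing:** I lifted each round and read the change in wrist force. The left one came to about 0.6 N (roughly 60 g, hollow) and the right one to about 3.1 N (roughly 315 g, solid). A shorter reading as I carried the left one to the basket gave about 0.9 N, which is within the sensor noise and still clearly hollow.
- **Placing:** I stood the solid one in the crate first, then the hollow one in the basket, and let go of both.
- **Last checks:** The final scene and top pictures show both upright, near the centre of their containers, with the gripper open and clear. The network found only the basket round in those pictures, so the crate round's position rests on the pictures alone. No check disagreed, and no verdict is reported.

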